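# Secure a cross-drilled clevis pin with an R-clip

### The job

Take the R-clip with the yellow grip out of its rack socket and lock the fork's cross-drilled steel pin with it: feel for the vertical hole near the pin's free end, push the straight leg down through it, and keep pushing until the bow springs over the pin and the yellow collar sits down on the pin. Push gently, never harder than about 25 newtons on the pin or fork, then let go; leave the blue-knobbed locking pin, the shackle, the turnbuckle and the hammer where they are.

Things in the scene. Friction and masses are not known exactly. Their poses are not given: they have to be found in the camera images.
- fork: blue clevis fork on a sprung bench stand (base plate 110 x 100 x 14 mm). Origin on the bench straight below point pin_root; z up, y along the pin from its free end to its head. A level 30 mm steel pin along y, axis 105 mm above the bench (top 120 mm), passes through two cheeks (y 0 to 12 and 38 to 50 mm, tops at 123 mm); its bare free end is on the -y side, 28 mm beyond the cross hole
- pin_root (a point): on the pin's axis where it leaves the outer cheek on its free-end side (x = y = 0, z = 105 mm; fork axes). The cross hole, vertical, 7.6 mm wide, right through the pin at x = 0, lies 12 to 32 mm out from here towards -y: the pin has end play and the hole's place is not measured. Find it by feel (a leg tip sliding on the pin's top line drops in within about 2 mm of it) or by eye
- fork_head (a joint): how far fork head and pin have sunk on their spring, m. 0 at rest; pressing down takes 1 to 3 N to start, then 2 N per mm; hard stop at 0.010; rises again when released. The pin itself is held along y by 30 N of friction. Below the hole it is clear down to the base plate
- clip_grip (a point): centre of the R-clip's flat yellow grip (26 mm along clip x, 12 mm thick along clip y, 26 mm high); take it from above by its two y faces, grip 40 N or more. Clip axes: z up along the straight leg, x from leg to bow, y across the flat clip. 6 mm steel wire, about 110 g. It stands in its socket leaning up to 0.05 rad. It may go on with the bow on either side of the pin, clip y along the pin
- clip_seat (a point): on the leg's axis, the point that lies on the pin's axis when the clip is home: 52 mm below the grip's centre and 3 mm to its -x side; clip axes. The underside of the yellow collar (18 x 14 mm) is 15.5 mm above it and lands on the pin's top
- clip_tip (a point): rounded lower end of the straight leg, 45 mm below clip_seat (97 mm below the grip's centre, 3 mm to its -x side); clip axes. The bow lies 9 to 23 mm to +x of the leg, its flared end 14 mm higher than the tip; it meets the pin when the tip has gone about 20 to 25 mm below the pin's top
- clip_bow (a joint): how far the springy bow is spread from the leg, rad; 0 relaxed. Springing over the pin spreads it to about 0.12 and takes about 8 to 18 N of downward push; then it snaps back to about 0 (below 0.03) and the clip goes down easily until the collar lands
- rack: red base plate 80 x 150 x 8 mm, origin at its centre on the bench, with two grey socket blocks (14 mm in x, 30 mm in y, 52 mm high) at y = -45 and +45 mm. Each has an upright hole 7.5 mm square, floor 12 mm above the bench; the R-clip stands in one of them, leg 40 mm deep, clip x along rack x
- locking_pin_knob (a point): centre of the blue knob (18 mm diameter, 22 mm high) of a straight locking pin in the rack's other socket; a bystander
- shackle: steel bow shackle with an orange bolt, lying flat, about 95 x 75 x 18 mm, origin on its underside; a bystander
- turnbuckle: steel turnbuckle, about 220 x 36 x 18 mm, origin at its centre on its underside; a bystander
- hammer: hammer lying on the bench, origin on its underside; a bystander
Not all that is in view belongs to the job. Several things look just like the fork: the one meant starts farthest to the robot's right.

How it is judged (in metres and radians):
On the way, in this order (a step that is already met when the one before it is completed fails the run):
1. the R-clip is lifted clear of the rack (z of clip_tip in the frame of rack above 0.056 m), for 0.1 s.
2. the straight leg is in the pin's cross hole, its tip below the pin's axis (x of clip_tip in the frame of fork between -0.006 and 0.006 m and y of clip_tip in the frame of fork between -0.036 and -0.008 m and z of clip_tip in the frame of fork between 0.04 and 0.1 m), for 0.1 s.
At the end, for the whole second after the job is handed in: the clip is home on the pin: clip_seat within 4 mm of the pin's axis in height and sideways and from 9 to 35 mm out from pin_root along the pin, leg upright within 0.15 rad, the bow sprung back (below 0.03 rad), everything at rest and released (x of clip_seat in the frame of fork between -0.004 and 0.004 m and y of clip_seat in the frame of fork between -0.035 and -0.009 m and z of clip_seat in the frame of fork between 0.101 and 0.109 m and angle between clip_seat's own z axis and vertical below 0.15 rad and value of joint clip_bow below 0.03 rad and velocity of joint clip_bow between -0.2 and 0.2 rad/s and linear speed of clip below 0.02 m/s); the robot touches nothing.
It fails at once if the clip presses on the fork or its pin with more than 30 N (contact force between clip and fork above 30 N).
It fails at once if the gripper presses on the fork or its pin with more than 30 N (contact force between the fingers and fork above 30 N).
It fails at once if a bystander (locking pin, shackle, turnbuckle, hammer) is moved by more than 30 mm (distance of any of locking_pin_knob, shackle, turnbuckle, hammer from where it was at the start of the episode above 0.03 m).
It also fails if it takes over 64 s, if anything falls off the work surface, if the arm or the gripper's body presses on something with over 40 N, if the wrist force passes 120 N, or if a joint passes its speed limit or range.

### The arm

A 6-joint arm with a two-finger parallel gripper is mounted at the origin on the work surface. World frame = base frame: x ahead of the robot, y to its left, z up, the work surface at z = 0. Lengths are in mm, angles in rad, forces in N, time in s.
With the tool pointing down it reaches from about 400 to 925 mm from the base axis. Payload 12.5 kg.
Tool frame: the origin (TCP) lies between the finger pads; the fingertips stand 25 mm ahead of it and the grasp point (between the pads) lies 6 mm ahead of it; z points along the fingers, y is the line along which they close (so a half turn about z gives the same grasp; the last joint's range is limited). The gripper opens to 95 mm and grips with 3 to 60 N. Pads are 20 mm wide; open, the fingers measure 119 mm over their backs; the gripper's body (75 mm by 180 mm) begins 59 mm behind the grasp point.
Start: joints at [1.159, 0.491, 1.559, -0, 1.092, -0.106], TCP at [188.142, 596.025, 239.661] pointing down, gripper open.
Joint ranges: [-3.1, 3.1], [-0.84, 2.19], [0.05, 2.79], [-1.13, 4.28], [0.06, 2.93], [-2.69, 2.69]. Speed limits (rad/s): [2.22, 2.22, 2.79, 3.14, 3.14, 3.14].

### API

Orientations are given as [roll, pitch, yaw] about the fixed x, y, z axes, in that order (R = Rz(yaw) Ry(pitch) Rx(roll)).
In Python, from cell import state, read_camera, job_done, cut_out gives the robot as it stands. The module is installed in compiled form; this text tells all that it offers.
- The arm moves only by the tool jog_arm, never from a script. Its argument "motion" is a list of rows, each a list of 2 entries, a list of its own where there are three numbers: the shift along the tool's x, y, z in mm, then the turn about the tool's z in rad. A call has 1 to 5 rows; each row is the pose to reach, as a shift and turn from the pose commanded when the call began, along the tool's axes at that moment; what a row does not reach only later rows make up. A row lasts 1/10 s, in which the tool goes at most 50 mm and 8.59 degrees, less where a joint would pass 70% of its speed; a pose out of reach is approached as far as the arm can. A call with a gripper value outside its range is refused whole. "grip" is the closure, from 0 (fully open) to 1 (shut), set as the call begins (left out, the last holds). The fingers move at their own pace and stop on an object; the grip force is fixed at half the most. Time passes only in rows, so rows that repeat a pose let the fingers close. It gives the time, the measured TCP pose, the force, the opening and the grip force at its end, in the units of the state.
- state(): the state, without advancing time (a new reading comes with each control period).
- read_camera(name): name is "scene" or "side" or "wrist"; returns a dict with "img" (480x640x3 uint8, blue, green, red), "vertical_fov" (degrees; the focal length in pixels is half the picture's height over the tangent of half this angle, whatever the lens; pixels are square), "cx", "cy" (the principal point, pixels), "extrinsics" (4x4, takes a point from camera to world coordinates). Camera axes: x right, y up, looking along -z (the intrinsics and any distortion apply to the point x, -y, -z); pixel columns grow to the right and rows downward; lengths in mm; the calibration is good to about 2 mm. A picture is of the moment at which its call begins. There is no depth.
- job_done(): hands the job in; it is judged then, once.
Trained networks look in a picture, given as the dict that the camera call returned (one of the last four; its "shot" number tells which), for a name from the list of things; names that differ only in an ending like _2 or _b are one class to them, and where a whole thing is asked for, a point or a joint stands for the part that bears it (a point fixed in the world has none). Each returns a list of dicts, best first, with "p" (0 to 1); they miss things now and then, are a little off and sometimes report something else, mostly with a low value. They report only what shows in the picture. A call takes as long as a camera call. They do not tell look-alikes from the thing itself.
- cut_out(name, picture): "region" (480x640 bool, what is visible of it) and "box" ([left, top, right, bottom] in pixels, round what is visible of it).
The state is a dict: "t": time; "joints": joint angles; "qvel": joint speeds; "tau": joint torques, N m; "eef_pos": TCP position; "tcp_rot": TCP orientation; "ft_force": force on the tool from outside, world axes, zero at the start; "moment": the same for the moment, N m; "opening": opening from 0.0 (shut) to 1.0 (fully open); "grip_force": force on a finger pad.
Only numpy, scipy, OpenCV 4.12 (cv2) and the standard library are available. Lean on these libraries where they do the work, as an engineer would, in place of code of your own. Each camera call takes 0.05 s, during which the arm holds its last target. There are 200 camera calls.

## Working session

There is one attempt and no reset: what is moved stays moved. The work goes in short steps, Python scripts to look and compute and a tool call to move; the robot and the scene stay as the last step left them, time stands still between calls to the robot, and variables do not carry over. Pictures are saved under pics/ and viewed, at most 10 in all, crops included, and the job is handed in when it is done.

Besides the shell and the picture viewer there is one more tool, called after ">>>" as name([rows], argument=value, ...), one row to a line, values as JSON. jog_arm: Moves the arm, as the interface text tells. Its arguments: {"type":"object","properties":{"motion":{"type":"array"},"grip":{"type":"number"}},"required":["motion"]}

```bash
mkdir -p pics
cat > h.py <<'E'
import numpy as np, cv2
from cell import *
def cam(n):
    p=read_camera(n); p['f']=240/np.tan(np.radians(p['vertical_fov'])/2); return p
def ray(p,u,v):
    E=np.array(p['extrinsics']); d=E[:3,:3]@np.array([(u-p['cx'])/p['f'],-(v-p['cy'])/p['f'],-1]); return E[:3,3],d
def onz(p,u,v,z):
    o,d=ray(p,u,v); return o+d*(z-o[2])/d[2]
def tri(L):
    A=np.zeros((3,3));b=np.zeros(3)
    for p,u,v in L:
        o,d=ray(p,u,v); d=d/np.linalg.norm(d); M=np.eye(3)-np.outer(d,d); A+=M;b+=M@o
    return np.linalg.solve(A,b)
def proj(p,X):
    E=np.array(p['extrinsics']); c=E[:3,:3].T@(np.array(X)-E[:3,3]); return p['cx']+p['f']*c[0]/-c[2], p['cy']-p['f']*c[1]/-c[2]
E
python3 - <<'E'
from h import *
ims=[]
for n in ("scene","side","wrist"):
    p=cam(n); ims.append(p['img']); cv2.imwrite(f'pics/{n}0.png',p['img'])
    print(n,p['f'],p['cx'],p['cy'],{k:v for k,v in p.items() if k not in('img',)})
    if n!="wrist":
      for o in ("fork","clip_grip","rack","locking_pin_knob","hammer","turnbuckle"):
        print(o,[(round(d['p'],2),d['box']) for d in cut_out(o,p)])
print(state())
E
```

```text
scene 514.4433191910492 320.5419422740322 234.0932667372962 {'vertical_fov': 50.02033308221722, 'cx': 320.5419422740322, 'cy': 234.0932667372962, 'extrinsics': array([[-2.00068107e-01, -7.98911944e-01,  5.67197020e-01,
         1.32403423e+03],
       [ 9.79752152e-01, -1.67648179e-01,  1.09452312e-01,
         1.93651296e+02],
       [ 7.64678824e-03,  5.77610417e-01,  8.16276750e-01,
         1.15652310e+03],
       [ 0.00000000e+00,  0.00000000e+00,  0.00000000e+00,
         1.00000000e+00]]), 'shot': 1, 'f': np.float64(514.4433191910492)}
fork [(0.91, [379.2, 166.9, 432.3, 222.5]), (0.89, [316.8, 215.5, 367.7, 278.2]), (0.47, [239.7, 189.4, 254.2, 215.9])]
clip_grip [(0.51, [243.1, 191.4, 256.4, 216.4])]
rack [(0.8, [212.7, 196.1, 268.4, 230.3]), (0.32, [328.2, 295.0, 373.4, 332.8])]
locking_pin_knob [(0.6, [216.8, 189.8, 226.2, 192.8])]
hammer [(0.57, [441.6, 215.7, 514.0, 286.3])]
turnbuckle [(0.59, [131.8, 252.1, 206.4, 279.7])]
side 560.6439494838132 317.18396852168553 241.84051213152398 {'vertical_fov': 46.349517522369545, 'cx': 317.18396852168553, 'cy': 241.84051213152398, 
[... 1210 characters left out ...]
: np.float64(400.0917418771328)}
{'t': 0.75, 'joints': array([ 1.15938450e+00,  4.90864848e-01,  1.55888940e+00,  2.46022408e-05,
        1.09168197e+00, -1.05615174e-01]), 'qvel': array([-0.00020322,  0.00085785, -0.00079993,  0.000343  ,  0.00172055,
       -0.0010072 ]), 'tau': array([ 2.57397900e-03, -6.12403321e+01, -2.58423382e+01,  6.93180528e-02,
        4.45393764e-02, -2.51533783e-05]), 'eef_pos': array([188.14980593, 596.03202859, 239.6864482 ]), 'tcp_rot': array([ 3.14143478e+00, -5.22046773e-06,  2.83578467e+00]), 'ft_force': array([ 0.03669329,  0.19022564, -0.13711966]), 'moment': array([ 0.02629467, -0.00560255, -0.00164781]), 'grip_force': 0.0, 'opening': 0.9964572469041094}
```

View pics/scene0.png

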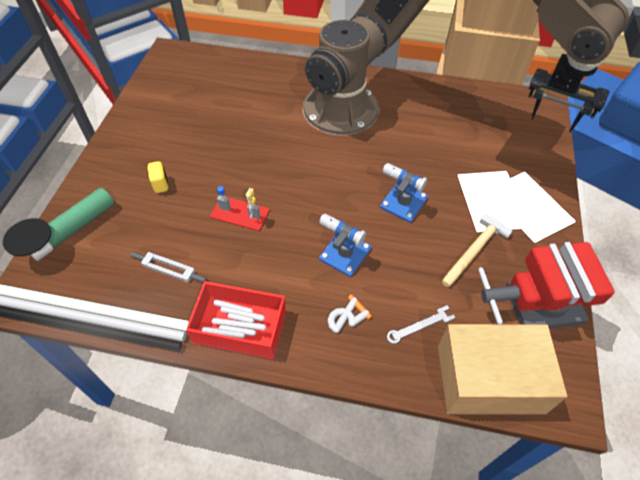

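View pics/side0.png

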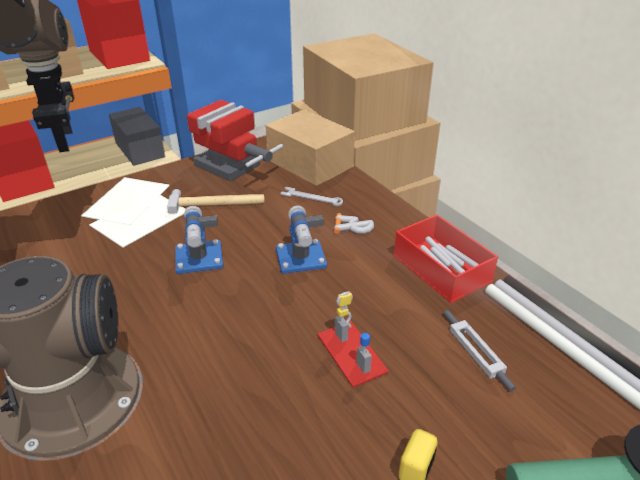

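The two forks are at scene px (345,245) and (405,190); the one on the image's left (lower y) is the target. The R-clip is at scene px (252,200) and side px (344,305). I'll enlarge these parts to get details.

Run:
```python
from h import *
s=cv2.imread('pics/scene0.png'); d=cv2.imread('pics/side0.png')
c=lambda im,x,y,w,h:cv2.resize(im[y:y+h,x:x+w],(400,300),interpolation=cv2.INTER_CUBIC)
cv2.imwrite('pics/c1.png',np.vstack([np.hstack([c(s,305,200,80,60+15),c(d,265,195,80,75)]),np.hstack([c(s,205,175,80,60+15)[:300],c(d,310,280,120,90)])]))
p=cam('scene');q=cam('side')
for n,a,b in (('f1',(341,245),(299,250)),('f2',(405,190),(198,250)),('grip',(251,196),(344.5,300)),('knob',(221,191),(365,339))):
    print(n,tri([(p,*a),(q,*b)]).round(1))
for n in (("clip_grip"),("locking_pin_knob"),("rack")):
  for k in(p,q):
    for r in cut_out(n,k): 
        m=r['region']; ys,xs=np.nonzero(m); print(n,k['shot'],round(r['p'],2),xs.mean().round(1),ys.mean().round(1),r['box'])
```

```text
f1 [564.5 104.9  33.5]
f2 [356.6 242.7  39.2]
grip [ 509.8 -152.6  103.4]
knob [ 493.9 -243.1   83.7]
clip_grip 4 0.45 250.3 198.8 [244.0, 188.3, 252.9, 211.4]
clip_grip 5 0.76 344.1 305.5 [335.8, 292.9, 350.5, 325.6]
locking_pin_knob 4 0.7 250.4 200.4 [246.9, 190.6, 258.8, 220.4]
locking_pin_knob 5 0.61 364.7 340.5 [361.8, 332.0, 371.7, 351.8]
rack 4 0.69 239.0 214.0 [213.2, 198.1, 267.1, 231.5]
rack 4 0.19 250.1 198.9 [248.6, 190.7, 258.2, 218.8]
rack 5 0.81 351.9 352.8 [317.5, 316.6, 389.0, 385.2]
```

View pics/c1.png

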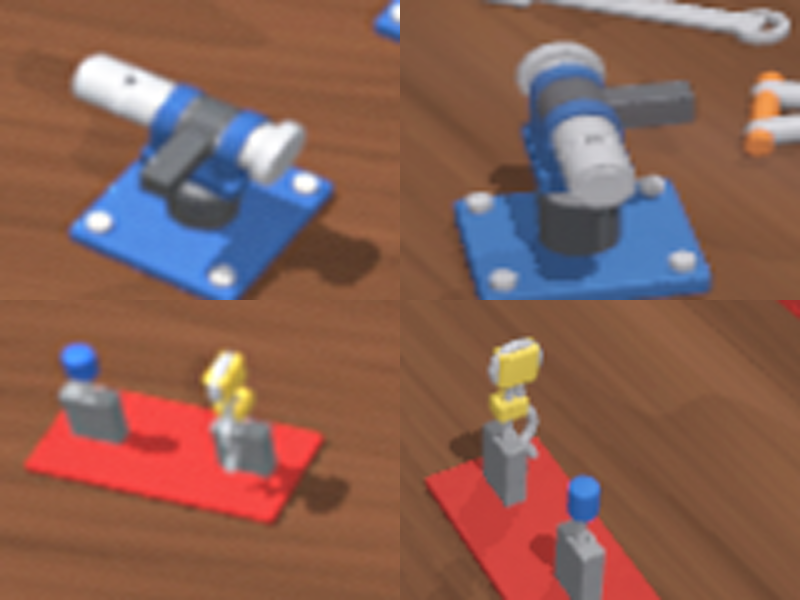

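Run:
```python
from h import *
p=cam('scene');q=cam('side')
a=lambda x,y:(305+x/5,200+y/4); b=lambda x,y:(265+(x-400)/5,195+y/4)
h=tri([(p,*a(131,79)),(q,*b(594,139))]);print('hole',h, onz(p,*a(131,79),120),onz(q,*b(594,139),120))
print('grip',tri([(p,251,194.5),(q,345.1,299.5)]), onz(p,251,194.5,109),onz(q,345.1,299.5,109))
C=[onz(p,*a(*c),14) for c in((72,235),(232,298),(335,185))]; print(np.round(C,1))
D=[onz(q,*b(*c),14) for c in((482,298),(710,270),(690,185),(455,208))]; print(np.round(D,1))
w=cam('wrist'); X=np.array(w['extrinsics']); s=state()
from scipy.spatial.transform import Rotation as R
T=np.eye(4);T[:3,:3]=R.from_euler('xyz',s['tcp_rot']).as_matrix();T[:3,3]=s['eef_pos']
print(np.linalg.inv(T)@X)
```

```text
hole [555.03279666  71.38039025 119.03385139] [554.92601242  72.08431444 120.        ] [554.66709127  69.19192613 120.        ]
grip [ 508.69063464 -153.80982273  106.90286917] [ 508.57703408 -151.698784    109.        ] [ 508.36339293 -157.66282976  109.        ]
[[608.6  53.4  14. ]
 [638.9 143.9  14. ]
 [540.9 183.3  14. ]]
[[503.2  89.   14. ]
 [606.5  52.4  14. ]
 [644.3 127.4  14. ]
 [534.9 170.8  14. ]]
[[ 2.13757340e-04  9.60233121e-01  2.79199403e-01  7.88415519e+01]
 [ 9.99999976e-01 -2.18827593e-04 -1.30080210e-05  6.34696882e-01]
 [ 4.86058008e-05  2.79199399e-01 -9.60233145e-01 -1.45726605e+02]
 [ 0.00000000e+00  0.00000000e+00  0.00000000e+00  1.00000000e+00]]
```

>>> jog_arm([
  [[-44,-24,0],0],
  [[-88,-49,0],0],
  [[-132,-73,0],0],
  [[-176,-98,0],0],
  [[-220,-122,0],0],
], grip=0.0)

```text
t: 1.8
eef_pos: [361.1, 413.0, 239.8]
tcp_rot: [3.141, 0.0, 2.836]
ft_force: [1.1, 0.9, 0.5]
opening: 1.002
grip_force: 0.0
```

>>> jog_arm([
  [[-39,-30,0],0],
  [[-79,-60,0],0],
  [[-118,-90,0],0],
  [[-158,-120,0],0],
  [[-198,-150,0],0],
])

```text
t: 2.3
eef_pos: [504.7, 210.1, 239.9]
tcp_rot: [3.141, 0.0, 2.836]
ft_force: [0.6, 1.4, 0.3]
opening: 0.998
grip_force: 0.0
```

>>> jog_arm([
  [[-13,-40,0],0],
  [[-25,-80,0],0],
  [[-38,-120,0],0],
  [[-50,-160,0],0],
  [[-63,-200,0],0],
])

```text
t: 2.8
eef_pos: [503.4, 0.6, 239.8]
tcp_rot: [3.141, 0.0, 2.836]
ft_force: [0.9, 0.1, -0.2]
opening: 1.002
grip_force: 0.0
```

>>> jog_arm([
  [[-12,-36,0],-0.05],
  [[-24,-73,0],-0.1],
  [[-37,-110,0],-0.131],
  [[-50,-146,0],-0.131],
  [[-50,-146,0],-0.131],
])

```text
t: 3.3
eef_pos: [507.5, -155.7, 239.5]
tcp_rot: [-3.141, 0.001, 2.963]
ft_force: [-0.4, 1.0, 0.1]
opening: 1.003
grip_force: 0.0
```

Run:
```python
from h import *
s=state();print(s['t'],s['eef_pos'],s['tcp_rot'])
p=cam('wrist'); cv2.imwrite('pics/w1.png',p['img'])
for n in("clip_grip","locking_pin_knob","rack"):
  for r in cut_out(n,p):
    ys,xs=np.nonzero(r['region']); print(n,round(r['p'],2),xs.mean(),ys.mean(),r['box'])
print(proj(p,[508.5,-154,107]))
```

```text
3.3 [ 507.52498167 -155.70632302  239.5335937 ] [-3.14097733e+00  7.15104345e-04  2.96327349e+00]
clip_grip 0.76 321.6137142857143 235.85714285714286 [312.9, 210.6, 328.5, 263.2]
locking_pin_knob 0.93 206.17694805194805 230.57792207792207 [191.7, 216.6, 218.9, 245.0]
rack 0.71 275.1581247857388 203.40632499142956 [192.0, 162.5, 358.1, 251.3]
rack 0.56 596.8546464646465 225.5461616161616 [536.0, 159.8, 640.0, 285.8]
rack 0.23 205.45818815331012 230.6567944250871 [192.8, 219.6, 219.6, 246.6]
(np.float64(322.97363745855955), np.float64(239.39071452997845))
```

View pics/w1.png

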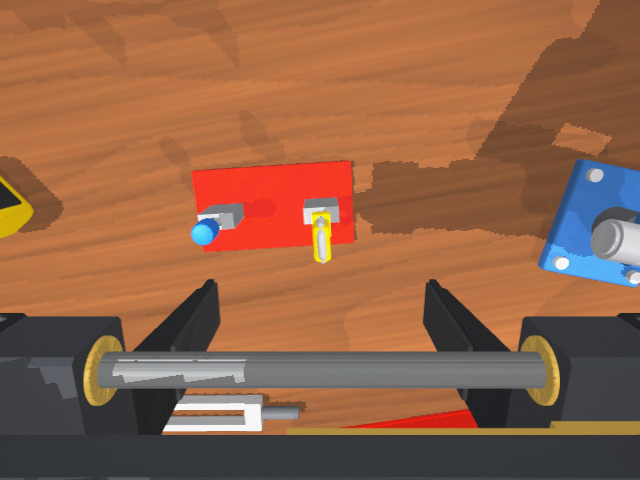

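The wrist view shows the clip almost below the TCP: grip at px (322,240), knob at (206,231), rack edges sloping about -0.07 rad. I'll measure the grip's orientation from its colour.

Run:
```python
from h import *
p=cam('wrist'); im=p['img']; s=state(); print(s['eef_pos'],s['tcp_rot'])
print('edge +x',onz(p,322,262.5,122),'left',onz(p,313.5,250,122),'right',onz(p,330,250,122))
def wl(a,b,z):
    A=onz(p,*a,z);B=onz(p,*b,z);d=(B-A)[:2];return np.arctan2(-d[0],d[1]),np.hypot(*d)
print('rack top',wl((193,172),(352,161),8),'bottom',wl((207,250),(354,242),8))
h=cv2.cvtColor(im,cv2.COLOR_BGR2HSV); m=cv2.inRange(h,(22,120,120),(38,255,255)); m[:, :280]=0;m[:,360:]=0;m[300:]=0
for y in range(205,268,3):
    x=np.nonzero(m[y])[0]; print(y,x.min() if len(x) else 0,x.max() if len(x) else 0,len(x))
cv2.imwrite('pics/c2.png',cv2.resize(im[195:270,272:372],(800,600),interpolation=cv2.INTER_CUBIC))
print('knob', onz(p,203,232,90))
```

```text
[ 507.31727187 -151.02529465  239.67947436] [ 3.14132891e+00 -6.00220648e-05  2.96781311e+00]
edge +x [ 520.26132208 -152.29351907  122.        ] left [ 510.26547595 -156.49236941  122.        ] right [ 512.23828755 -145.285249    122.        ]
rack top (np.float64(-0.10610683919319264), np.float64(148.77034544216662)) bottom (np.float64(-0.11753332543821583), np.float64(145.30325139491268))
205 0 0 0
208 0 0 0
211 0 0 0
214 307 323 17
217 306 323 18
220 306 324 10
223 307 324 9
226 307 324 9
229 307 324 16
232 306 324 14
235 306 324 11
238 307 323 9
241 306 323 10
244 307 323 8
247 307 323 8
250 307 324 9
253 308 324 9
256 307 324 9
259 308 324 10
262 309 321 10
265 0 0 0
knob [ 491.2563476  -239.35780982   90.        ]
```

View pics/c2.png

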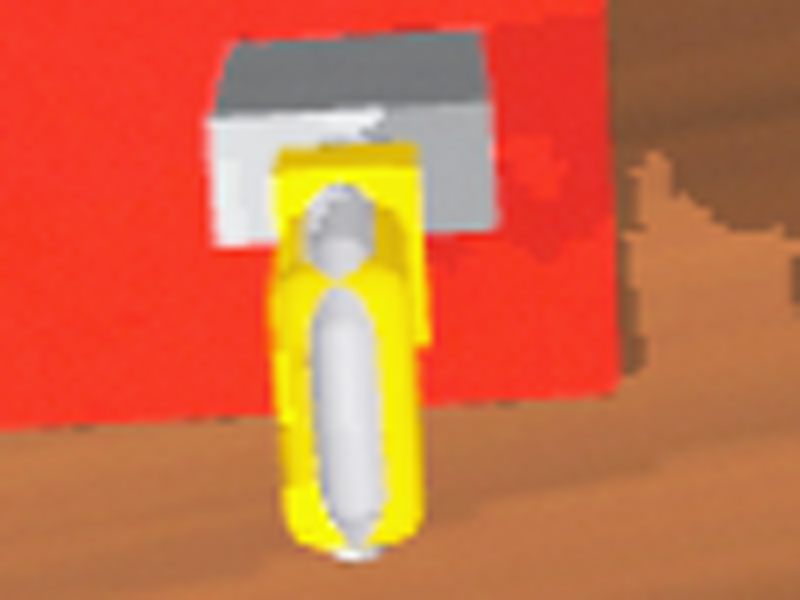

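The crop shows the grip lying about 0.08 rad off the tool axes, centre px about (315.5,247), so world about (508,-154.7). This agrees with the two-camera fix. Descending to grasp.

>>> jog_arm([
  [[-1.3,-3.5,20],-0.07],
  [[-1.3,-3.5,55],-0.07],
  [[-1.3,-3.5,90],-0.07],
  [[-1.3,-3.5,115],-0.07],
  [[-1.3,-3.5,125],-0.07],
])

```text
t: 4.05
eef_pos: [507.4, -154.3, 112.7]
tcp_rot: [3.141, -0.003, 3.038]
ft_force: [-0.1, -0.7, 0.8]
opening: 1.001
grip_force: 0.0
```

>>> jog_arm([
  [[0,0,0],0],
  [[0,0,0],0],
  [[0,0,0],0],
  [[0,0,0],0],
  [[0,0,0],0],
], grip=1.0)

```text
t: 4.55
eef_pos: [508.3, -155.8, 115.3]
tcp_rot: [-3.141, 0.001, 3.037]
ft_force: [0.1, -0.3, -0.8]
opening: 0.637
grip_force: 0.0
```

>>> jog_arm([
  [[0,0,0],0],
  [[0,0,0],0],
  [[0,0,0],0],
])

```text
t: 4.85
eef_pos: [508.0, -155.7, 114.6]
tcp_rot: [3.142, 0.0, 3.037]
ft_force: [0.5, -0.6, 0.1]
opening: 0.382
grip_force: 0.0
```

>>> jog_arm([
  [[0,0,0],0],
  [[0,0,0],0],
  [[0,0,0],0],
  [[0,0,0],0],
  [[0,0,0],0],
])

```text
t: 5.35
eef_pos: [508.0, -155.6, 114.6]
tcp_rot: [3.141, -0.0, 3.037]
ft_force: [-0.5, 0.1, 0.3]
opening: 0.123
grip_force: 30.0
```

Run:
```python
from h import *
s=state(); print(s['t'],s['opening'],s['grip_force'],s['ft_force'],s['moment'],s['eef_pos'])
p=cam('wrist'); cv2.imwrite('pics/w2.png',cv2.resize(p['img'][180:360,240:400],(640,720))[:600])
```

```text
5.35 0.12330231509660085 29.99916583299637 [-0.50179663  0.09916677  0.28743224] [ 0.14050543 -0.01456729  0.01144985] [ 508.02638395 -155.62310885  114.58116575]
```

>>> jog_arm([
  [[0,0,-12],0],
  [[0,0,-30],0],
  [[0,0,-60],0],
  [[0,0,-95],0],
  [[0,0,-126],0],
])

```text
t: 5.9
eef_pos: [507.9, -155.7, 243.0]
tcp_rot: [-3.141, 0.001, 3.037]
ft_force: [0.4, -0.2, -1.2]
opening: 0.125
grip_force: 30.0
```

>>> jog_arm([
  [[-4,30,0],0],
  [[-8,70,0],0.05],
  [[-12,110,0],0.11],
  [[-16,145,0],0.17],
  [[-19,170,0],0.226],
])

```text
t: 6.4
eef_pos: [544.8, 13.4, 241.6]
tcp_rot: [3.141, 0.001, 2.809]
ft_force: [-0.4, 0.3, -0.8]
opening: 0.124
grip_force: 30.0
```

Run:
```python
from h import *
s=state(); print(s['t'],s['opening'],s['grip_force'],s['ft_force'],s['eef_pos'],s['tcp_rot'])
```

```text
6.4 0.12401166855939462 29.99791145324707 [-0.44115711  0.31987229 -0.8192893 ] [544.75489352  13.42496095 241.58694476] [3.14125449e+00 6.08729562e-04 2.80938155e+00]
```

```bash
cat > look.py <<'E'
import sys
from h import *
def mosaic(name,pt_h,pt_t):
    out=[]
    for n in('wrist','scene','side'):
        p=cam(n); s=state()
        hw=(60,45) if n!='wrist' else (100,75)
        a=np.array(proj(p,pt_h)); b=np.array(proj(p,pt_t)); c=((a+b)/2).round().astype(int)
        x0=int(np.clip(c[0]-hw[0],0,640-2*hw[0])); y0=int(np.clip(c[1]-hw[1],0,480-2*hw[1]))
        cr=cv2.resize(p['img'][y0:y0+2*hw[1],x0:x0+2*hw[0]],(400,300),interpolation=cv2.INTER_CUBIC)
        out.append(cr); np.savez(f'pics/{name}_{n}.npz',E=p['extrinsics'],f=p['f'],cx=p['cx'],cy=p['cy'],x0=x0,y0=y0,k=200/hw[0])
        print(n,x0,y0,'k',200/hw[0],'pred hole in crop',(a-[x0,y0])*200/hw[0],'tip',(b-[x0,y0])*200/hw[0])
    out.append(np.zeros_like(out[0])); print(s['t'],s['eef_pos'],s['tcp_rot'],s['ft_force'])
    cv2.imwrite(f'pics/{name}.png',np.vstack([np.hstack(out[:2]),np.hstack(out[2:])]))
E
python3 - <<'E'
from look import *
mosaic('m1',[555,71,120],[541.5,14.5,139])
E
```

```text
wrist 262 163 k 2.0 pred hole in crop [283.81603007 134.71559413] tip [116.16165244 166.42069235]
scene 260 168 k 3.3333333333333335 pred hole in crop [235.90565475 172.34047754] tip [166.36569997 130.8911813 ]
side 248 188 k 3.3333333333333335 pred hole in crop [185.00560528 137.68373477] tip [212.7910196  163.62483175]
6.55 [544.6779528  12.4663136 241.2761772] [3.14151627e+00 4.31017601e-04 2.81367819e+00] [ 0.25726655  0.09086784 -0.03268468]
```

View pics/m1.png

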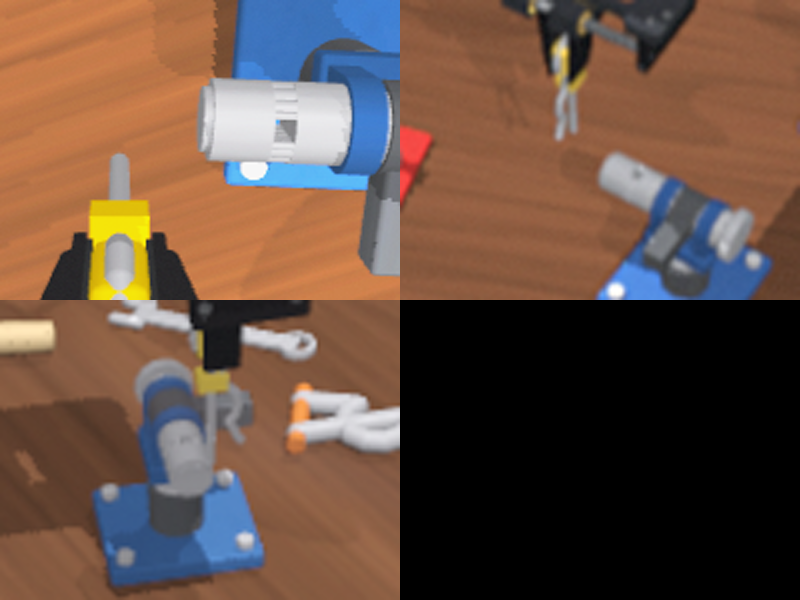

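The wrist view shows the pin with its hole at full px (405,227.5) and the leg tip at (321.5,240.5). The tip is at (308,209) in scene and (311,237.5) in side.

Run:
```python
from h import *
L=lambda n:(lambda z:{k:z[k] if k=='E' else float(z[k]) for k in z.files})(np.load(f'pics/m1_{n}.npz'))
P={n:L(n) for n in('wrist','scene','side')}
for q in P.values(): q['extrinsics']=q['E']
hw=onz(P['wrist'],405,227.5,120); print('hole wrist',hw,'scene',onz(P['scene'],260+235/3.333,168+172/3.333,120),'side',onz(P['side'],248+187/3.333,188+138/3.333,120))
tips={'wrist':(321.5,240.5),'scene':(308,209.1),'side':(311,237.5)}
for c in (('wrist','scene','side'),('wrist','scene'),('wrist','side'),('scene','side')):
    print(c,tri([(P[n],*tips[n]) for n in c]).round(1))
print('tip wrist z139',onz(P['wrist'],321.5,240.5,139))
a=onz(P['wrist'],262+107,163+60.5,110);b=onz(P['wrist'],262+173,163+61.5,110);d=b-a;print('pin yaw',np.arctan2(-d[0],d[1]))
y=2.8137; X=np.array([np.cos(y),np.sin(y)]);Y=np.array([np.sin(y),-np.cos(y)])
t=onz(P['wrist'],321.5,241,139)[:2]; dd=hw[:2]-t; print('shift tool x,y',dd@X,dd@Y)
```

```text
hole wrist [553.28402988  72.26265897 120.        ] scene [554.83728821  70.28980739 120.        ] side [555.93178121  69.94011739 120.        ]
('wrist', 'scene', 'side') [541.4  14.3 135. ]
('wrist', 'scene') [541.1  12.6 129.6]
('wrist', 'side') [539.5  16.2 137.3]
('scene', 'side') [542.6  13.  136.3]
tip wrist z139 [538.1555042   16.62548431 139.        ]
pin yaw -0.34756913658149413
shift tool x,y 3.9315842940598036 57.546411609672944
```

>>> jog_arm([
  [[2,20,0],0.01],
  [[5,40,0],0.03],
  [[5,50,3],0.03],
  [[5,52,10],0.03],
  [[5,52,12],0.03],
])

```text
t: 7.05
eef_pos: [556.5, 61.5, 227.7]
tcp_rot: [-3.141, -0.001, 2.782]
ft_force: [-0.0, 0.3, -1.8]
opening: 0.123
grip_force: 30.0
```

>>> jog_arm([
  [[0,0,0],0],
])

```text
t: 7.15
eef_pos: [556.5, 61.4, 228.0]
tcp_rot: [-3.141, -0.001, 2.781]
ft_force: [-0.4, -0.5, 0.1]
opening: 0.125
grip_force: 30.0
```

Run:
```python
from look import *
mosaic('m2',[555,71,120],[555,65,125])
```

```text
wrist 229 170 k 2.0 pred hole in crop [208.21536609 143.98599117] tip [191.3239423  154.53445446]
scene 270 174 k 3.3333333333333335 pred hole in crop [202.57232142 152.34047754] tip [194.91285883 147.0462394 ]
side 244 184 k 3.3333333333333335 pred hole in crop [198.33893861 151.0170681 ] tip [202.91892366 149.35064803]
7.3 [556.88012649  61.59107262 228.68756721] [3.14158031e+00 3.33932454e-05 2.78035915e+00] [-0.09730903  1.22672555 -1.76104162]
```

View pics/m2.png

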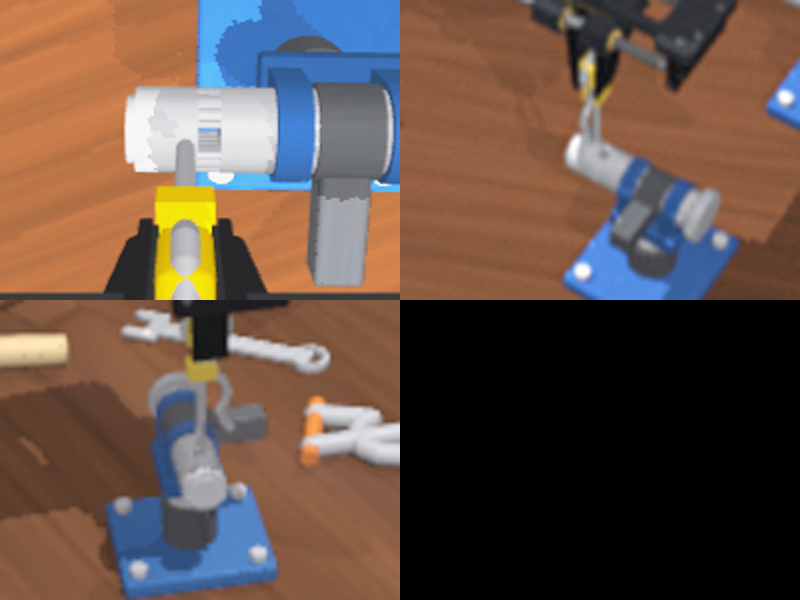

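In the wrist view the pin is parallel to the tool y axis. The hole is at crop (209,138) and the leg tip at (185,142), so about 8 mm short of the hole and near the pin's centre line.

Run:
```python
from h import *
z=np.load('pics/m2_wrist.npz'); w={'extrinsics':z['E'],'f':float(z['f']),'cx':float(z['cx']),'cy':float(z['cy'])}
y=2.7805; X=np.array([np.cos(y),np.sin(y)]);Y=np.array([np.sin(y),-np.cos(y)])
h=onz(w,229+209/2,170+138/2,120)
# pin silhouettes -> axis in a plane
print('hole',h)
for zt in (123,126,129):
    t=onz(w,229+92.5,170+147/2,zt); d=h[:2]-t[:2]; print(zt,t.round(1),d@X,d@Y)
def ang(v): 
    o,d=ray(w,229+100,170+v/2); return o,d
# axis location across: tangent rays in plane perp to pin (tool x,z)
from scipy.optimize import fsolve
o,_=ang(88)
def res(q):
    r=[]
    for v,s in((88,1),(172,-1)):
        o,d=ang(v); dx,dz=d[:2]@X,d[2]; n=np.hypot(dx,dz); px=q[0]; pz=105-o[2]
        c=(px-0)*dz/n-(pz)*dx/n; r.append(abs(c)-15)
    return r[0]-r[1]
from scipy.optimize import brentq
f=lambda q:res([q]); qs=np.linspace(-200,50,600); v=[f(a) for a in qs]
for i in range(599):
    if v[i]*v[i+1]<0:
        q=brentq(f,qs[i],qs[i+1]); print('axis across tool x rel hole:',q+(o[:2]-h[:2])@X, res([q]))
```

```text
hole [553.16228038  71.95145044 120.        ]
123 [552.4  63.8 123. ] 2.21258947708891 7.91085441836314
126 [551.6  64.1 126. ] 1.3272274340877022 7.911730424379755
129 [550.8  64.4 129. ] 0.4418653910864944 7.9126064303963695
axis across tool x rel hole: -1.363956216075323 -7.105427357601002e-15
```

>>> jog_arm([
  [[0.8,4,0],0],
  [[0.8,8,0],0],
  [[0.8,8,0],0],
])

```text
t: 7.6
eef_pos: [559.1, 70.4, 228.7]
tcp_rot: [3.141, 0.0, 2.781]
ft_force: [-0.2, -0.2, -1.8]
opening: 0.124
grip_force: 30.0
```

>>> jog_arm([
  [[0,0,3],0],
  [[0,0,6],0],
  [[0,0,8],0],
  [[0,0,10],0],
  [[0,0,10],0],
])

```text
t: 8.1
eef_pos: [558.9, 69.9, 218.3]
tcp_rot: [-3.141, -0.0, 2.781]
ft_force: [0.2, 0.2, -1.3]
opening: 0.127
grip_force: 30.0
```

Run:
```python
from look import *
s=state(); print(s['ft_force'],s['moment'])
mosaic('m3',[555,71,120],[555,71,120]);s=state(); print(s['ft_force'],s['moment'])
```

```text
[ 0.20890115  0.24249324 -1.29120895] [0.01044942 0.01282478 0.03168712]
wrist 220 172 k 2.0 pred hole in crop [199.35966134 150.9408278 ] tip [199.35966134 150.9408278 ]
scene 271 175 k 3.3333333333333335 pred hole in crop [199.23898808 149.00714421] tip [199.23898808 149.00714421]
side 244 184 k 3.3333333333333335 pred hole in crop [198.33893861 151.0170681 ] tip [198.33893861 151.0170681 ]
8.25 [558.96755575  69.91034243 218.6583027 ] [3.14157709e+00 3.71263196e-06 2.78080182e+00] [ 0.06192478 -0.04126219 -1.88744239]
[ 0.06192478 -0.04126219 -1.88744239] [-0.10870378  0.02646529 -0.00423524]
```

View pics/m3.png

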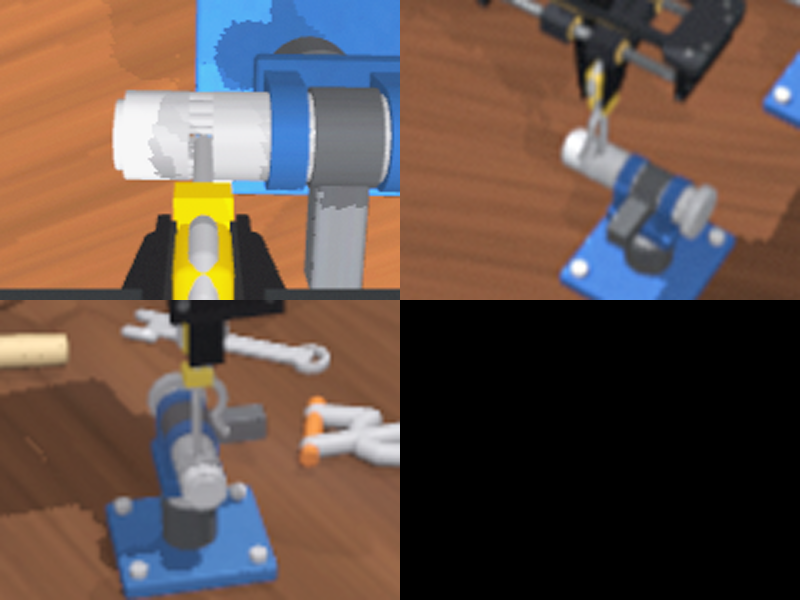

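The leg stands at the hole (crop 203,140) and the force shows no resistance. I continue gently.

>>> jog_arm([
  [[0,0,2],0],
  [[0,0,4],0],
  [[0,0,6],0],
  [[0,0,6],0],
])

```text
t: 8.65
eef_pos: [558.9, 69.9, 212.3]
tcp_rot: [-3.141, -0.0, 2.781]
ft_force: [0.1, -0.8, -1.8]
opening: 0.125
grip_force: 30.0
```

>>> jog_arm([
  [[0,0,2],0],
  [[0,0,5],0],
  [[0,0,8],0],
  [[0,0,10],0],
  [[0,0,10],0],
])

```text
t: 9.15
eef_pos: [558.9, 69.9, 202.2]
tcp_rot: [-3.141, -0.001, 2.781]
ft_force: [-0.6, -0.5, -1.7]
opening: 0.127
grip_force: 30.0
```

>>> jog_arm([
  [[0,0,1],0],
  [[0,0,2],0],
  [[0,0,3],0],
  [[0,0,4],0],
  [[0,0,4],0],
])

```text
t: 9.65
eef_pos: [558.9, 69.9, 198.5]
tcp_rot: [-3.142, -0.0, 2.781]
ft_force: [-0.4, -1.1, -2.4]
opening: 0.124
grip_force: 30.0
```

>>> jog_arm([
  [[0,0,1],0],
  [[0,0,2],0],
  [[0,0,3],0],
  [[0,0,4],0],
  [[0,0,4],0],
])

```text
t: 10.15
eef_pos: [558.9, 69.9, 194.5]
tcp_rot: [3.142, -0.0, 2.781]
ft_force: [-0.5, -1.5, -1.5]
opening: 0.127
grip_force: 30.0
```

>>> jog_arm([
  [[0,0,1],0],
  [[0,0,2],0],
  [[0,0,3],0],
  [[0,0,4],0],
  [[0,0,4],0],
])

```text
t: 10.65
eef_pos: [559.1, 69.9, 190.7]
tcp_rot: [3.141, 0.0, 2.781]
ft_force: [0.0, -1.9, 2.0]
opening: 0.123
grip_force: 30.0
```

>>> jog_arm([
  [[0,0,1],0],
  [[0,0,2],0],
  [[0,0,3],0],
  [[0,0,3],0],
])

```text
t: 11.05
eef_pos: [559.2, 69.9, 187.7]
tcp_rot: [3.141, 0.001, 2.781]
ft_force: [1.3, -3.3, 4.5]
opening: 0.127
grip_force: 30.0
```

>>> jog_arm([
  [[0,0,1],0],
  [[0,0,2],0],
  [[0,0,3],0],
  [[0,0,3],0],
])

```text
t: 11.45
eef_pos: [559.3, 69.9, 184.8]
tcp_rot: [3.141, 0.001, 2.781]
ft_force: [0.8, -3.9, 6.0]
opening: 0.123
grip_force: 30.0
```

>>> jog_arm([
  [[0,-0.5,0],0],
  [[0,-1,1],0],
  [[0,-1,2],0],
  [[0,-1,2],0],
])

```text
t: 11.85
eef_pos: [559.4, 69.3, 183.0]
tcp_rot: [3.14, 0.002, 2.781]
ft_force: [1.5, -1.8, 5.9]
opening: 0.125
grip_force: 30.0
```

>>> jog_arm([
  [[0,0,1],0],
  [[0,0,2],0],
  [[0,0,2],0],
])

```text
t: 12.15
eef_pos: [559.3, 69.2, 180.7]
tcp_rot: [3.14, 0.002, 2.781]
ft_force: [5.1, -1.0, -0.1]
opening: 0.127
grip_force: 30.0
```

>>> jog_arm([
  [[0,0,1],0],
  [[0,0,2],0],
  [[0,0,2],0],
])

```text
t: 12.45
eef_pos: [559.3, 69.1, 178.8]
tcp_rot: [3.141, 0.002, 2.781]
ft_force: [5.4, -1.3, 4.8]
opening: 0.122
grip_force: 30.0
```

>>> jog_arm([
  [[0,0,1],0],
  [[0,0,2],0],
  [[0,0,2],0],
])

```text
t: 12.75
eef_pos: [559.3, 69.1, 177.1]
tcp_rot: [3.141, 0.002, 2.781]
ft_force: [4.2, -1.3, 7.9]
opening: 0.123
grip_force: 30.0
```

>>> jog_arm([
  [[-0.5,0,0.5],0],
  [[-1,0,1],0],
  [[-1,0,2],0],
  [[-1,0,2],0],
])

```text
t: 13.15
eef_pos: [559.6, 69.0, 175.2]
tcp_rot: [3.141, 0.0, 2.781]
ft_force: [1.3, 0.9, 11.1]
opening: 0.126
grip_force: 30.0
```

>>> jog_arm([
  [[0,0,1],0],
  [[0,0,2],0],
  [[0,0,2],0],
])

```text
t: 13.45
eef_pos: [559.6, 68.9, 173.4]
tcp_rot: [3.141, 0.001, 2.781]
ft_force: [0.0, 0.1, 14.0]
opening: 0.124
grip_force: 30.0
```

>>> jog_arm([
  [[0,0,0.7],0],
  [[0,0,1.5],0],
  [[0,0,1.5],0],
])

```text
t: 13.75
eef_pos: [559.2, 68.8, 170.9]
tcp_rot: [3.141, -0.001, 2.781]
ft_force: [4.2, -1.2, -4.0]
opening: 0.123
grip_force: 30.0
```

Run:
```python
from look import *
mosaic('m4',[555,71,120],[555,71,120]);s=state(); print(s['ft_force'],s['moment'])
```

```text
wrist 221 198 k 2.0 pred hole in crop [199.91082161 149.58410792] tip [199.91082161 149.58410792]
scene 271 175 k 3.3333333333333335 pred hole in crop [199.23898808 149.00714421] tip [199.23898808 149.00714421]
side 244 184 k 3.3333333333333335 pred hole in crop [198.33893861 151.0170681 ] tip [198.33893861 151.0170681 ]
13.9 [559.23690582  68.7170591  170.5189659 ] [-3.14136345e+00 -1.17031991e-03  2.78073765e+00] [ 4.10062726 -0.61462002 -3.95048768]
[ 4.10062726 -0.61462002 -3.95048768] [-0.15004536 -0.77097011  0.09819004]
```

View pics/m4.png

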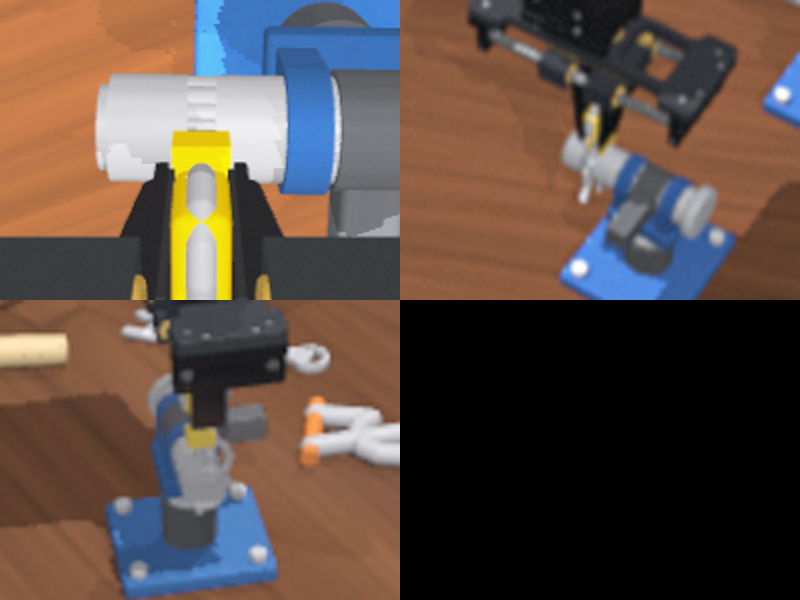

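The bow has snapped over the pin and the force fell to about zero. The collar is a few mm above the pin, so I push down until it lands.

>>> jog_arm([
  [[-0.4,0,1],0],
  [[-0.8,0,2],0],
  [[-0.8,0,3],0],
  [[-0.8,0,4],0],
  [[-0.8,0,4],0],
])

```text
t: 14.4
eef_pos: [559.6, 68.6, 167.2]
tcp_rot: [-3.141, -0.001, 2.781]
ft_force: [-3.6, 0.1, 7.3]
opening: 0.121
grip_force: 30.0
```

>>> jog_arm([
  [[0,0,1],0],
  [[0,0,2],0],
  [[0,0,2],0],
])

```text
t: 14.7
eef_pos: [559.7, 68.6, 165.5]
tcp_rot: [-3.141, -0.001, 2.781]
ft_force: [-4.3, 0.6, 10.0]
opening: 0.127
grip_force: 30.0
```

>>> jog_arm([
  [[0,0,1],0],
  [[0,0,2],0],
  [[0,0,2],0],
])

```text
t: 15.0
eef_pos: [559.4, 68.6, 163.2]
tcp_rot: [-3.141, -0.002, 2.781]
ft_force: [-4.2, 1.9, 3.0]
opening: 0.124
grip_force: 30.0
```

>>> jog_arm([
  [[0.5,0,1],0],
  [[0.5,0,2],0],
  [[0.5,0,2],0],
])

```text
t: 15.3
eef_pos: [559.3, 68.7, 160.8]
tcp_rot: [-3.141, -0.001, 2.781]
ft_force: [-5.1, 2.1, 4.3]
opening: 0.122
grip_force: 30.0
```

>>> jog_arm([
  [[0,0,1],0],
  [[0,0,2],0],
  [[0,0,2],0],
])

```text
t: 15.6
eef_pos: [559.3, 68.6, 159.1]
tcp_rot: [-3.141, -0.001, 2.781]
ft_force: [-6.0, 2.3, 6.9]
opening: 0.127
grip_force: 30.0
```

>>> jog_arm([
  [[0.7,-0.5,1],0],
  [[0.7,-0.5,2],0],
  [[0.7,-0.5,2],0],
])

```text
t: 15.9
eef_pos: [559.2, 68.6, 157.6]
tcp_rot: [3.141, 0.001, 2.781]
ft_force: [-4.0, 3.3, 10.3]
opening: 0.129
grip_force: 30.0
```

>>> jog_arm([
  [[0,0,1],0],
  [[0,0,2],0],
  [[0,0,2],0],
])

```text
t: 16.2
eef_pos: [559.2, 68.6, 155.9]
tcp_rot: [3.141, 0.001, 2.781]
ft_force: [-5.1, 3.0, 13.9]
opening: 0.126
grip_force: 30.0
```

>>> jog_arm([
  [[0,0,1],0],
  [[0,0,2],0],
  [[0,0,2],0],
])

```text
t: 16.5
eef_pos: [559.2, 68.6, 154.2]
tcp_rot: [3.141, 0.001, 2.781]
ft_force: [-5.2, 2.7, 16.6]
opening: 0.127
grip_force: 30.0
```

Force rises at the stand's spring rate, so the collar is down on the pin. I unload, then let go.

>>> jog_arm([
  [[0,0,-2],0],
  [[0,0,-4],0],
  [[0,0,-6],0],
  [[0,0,-6],0],
])

```text
t: 16.9
eef_pos: [559.1, 68.6, 159.7]
tcp_rot: [3.141, 0.001, 2.781]
ft_force: [-2.3, 2.1, 5.8]
opening: 0.122
grip_force: 30.0
```

>>> jog_arm([
  [[0,0,0],0],
  [[0,0,0],0],
  [[0,0,0],0],
  [[0,0,0],0],
], grip=0.55)

```text
t: 17.3
eef_pos: [559.1, 68.2, 159.0]
tcp_rot: [3.142, 0.0, 2.781]
ft_force: [0.0, 0.3, 0.3]
opening: 0.398
grip_force: 0.0
```

Run:
```python
from look import *
mosaic('m5',[556,71,130],[556,71,130]);s=state(); print(s['ft_force'],s['moment'],s['opening'])
```

```text
wrist 223 216 k 2.0 pred hole in crop [199.89118459 149.65204221] tip [199.89118459 149.65204221]
scene 271 173 k 3.3333333333333335 pred hole in crop [199.30560429 148.71664193] tip [199.30560429 148.71664193]
side 244 181 k 3.3333333333333335 pred hole in crop [199.32415873 148.39288739] tip [199.32415873 148.39288739]
17.45 [559.00910069  68.31044519 159.03110748] [ 3.14157002e+00 -6.75351977e-05  2.78080940e+00] [-0.75825199  0.99120324 -0.43492266]
[-0.75825199  0.99120324 -0.43492266] [ 0.02424315  0.01140072 -0.00774512] 0.4446489515489659
```

View pics/m5.png

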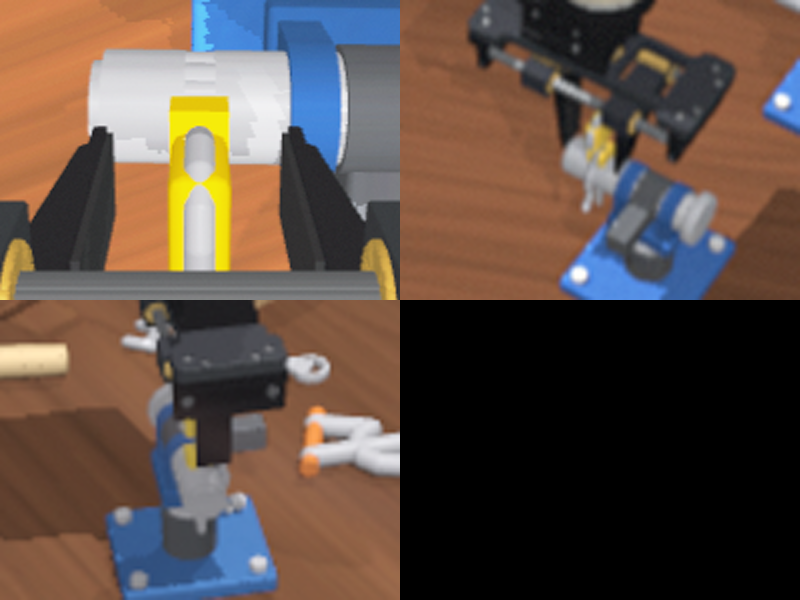

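Released. The collar sits on the pin and the leg shows below it. I retreat and check the heights numerically.

>>> jog_arm([
  [[0,0,-10],0],
  [[0,0,-40],0],
  [[0,0,-80],0],
  [[0,0,-120],0],
  [[0,0,-140],0],
], grip=0.4)

```text
t: 17.95
eef_pos: [559.5, 68.4, 303.4]
tcp_rot: [3.14, 0.004, 2.781]
ft_force: [-0.4, -0.0, -0.3]
opening: 0.596
grip_force: 0.0
```

Run:
```python
from h import *
obs={}
for n in('scene','side','wrist'):
    p=cam(n); h=cv2.cvtColor(p['img'],cv2.COLOR_BGR2HSV); m=cv2.inRange(h,(20,100,100),(38,255,255))
    a=np.array(proj(p,[556,70,150])); m2=np.zeros_like(m); x,y=a.round().astype(int); r=40 if n!='wrist' else 90
    m2[max(0,y-r):y+r,max(0,x-r):x+r]=m[max(0,y-r):y+r,max(0,x-r):x+r]
    k,l,st,c=cv2.connectedComponentsWithStats(m2)
    print(n,[(st[i].tolist(),c[i].round(1).tolist()) for i in range(1,k) if st[i][4]>8])
    b=np.array([556,70.,0])
    for nm,z in(('gripbot',144),('gripC',157),('griptop',170),('collarbot',120.5)): print('  exp',nm,np.round(proj(p,[557.5,69.5,z]),1))
    obs[n]=p
print(state()['eef_pos'],state()['ft_force'])
```

```text
scene [([328, 206, 8, 17, 69], [331.7, 214.5])]
  exp gripbot [330.2 214.6]
  exp gripC [330.3 211.4]
  exp griptop [330.5 208.1]
  exp collarbot [330.  220.3]
side [([299, 211, 12, 11, 109], [304.7, 216.2]), ([299, 224, 9, 8, 47], [303.0, 227.6])]
  exp gripbot [304.6 220.5]
  exp gripC [304.5 215.6]
  exp griptop [304.4 210.7]
  exp collarbot [304.8 229.1]
wrist [([312, 205, 18, 46, 466], [320.9, 225.6])]
  exp gripbot [320.3 225.5]
  exp gripC [320.3 229.8]
  exp griptop [320.3 234.4]
  exp collarbot [320.3 218.7]
[559.09380982  68.35755676 300.71082813] [-0.62702962  0.01612921 -0.09317917]
```

```bash
python3 -c "
from cell import *
print(job_done())"
```

```text
the job is handed in; nothing more can be done
None
```

The R-clip locks the pin of the rightmost fork, with the bow sprung over and the yellow collar down on the pin to within about 2 mm in the side camera. I pushed at up to about 17 N by the wrist reading, then let go and handed the job in; no verdict came back.

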